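# Dip a depth gauge into a dosing block to mark how deep its piston sits

## Robot

A 6-joint arm with a two-finger parallel gripper is mounted at the origin on the work surface. World frame = base frame: x ahead of the robot, y to its left, z up, the work surface at z = 0. Lengths are in m, angles in rad, forces in N, time in s.
With the tool pointing down it reaches from about 0.3 to 0.775 m from the base axis. Payload 14.6 kg.
Tool frame: the origin (TCP) lies midway between the tips of the shut fingers; the grasp point (between the pads) lies 19 mm behind it (ctrl.tcp_to_grasp is the distance from the TCP to the grasp point, in m); x points along the fingers, y is the direction in which the jaws open and shut, and the axes are right-handed (so a half turn about x gives the same grasp; the last joint's range is limited). The gripper opens to 94 mm and grips with 3 to 60 N. Pads are 16 mm wide; open, the fingers measure 119 mm over their backs; the gripper's body (75 mm by 177 mm) begins 78 mm behind the grasp point.
Start: joints at [1.188, 0.3, 1.521, -0, 1.321, -0.067], TCP at [0.171, 0.523, 0.205] pointing down, gripper open.
Joint ranges: [-3.03, 3.03], [-0.79, 2.21], [0.23, 2.52], [-1.04, 4.18], [0, 3.07], [-2.55, 2.55]. Speed limits (rad/s): [2.22, 2.22, 2.57, 3.14, 3.14, 3.14].

## Interface

Orientations are given as [roll, pitch, yaw] about the fixed x, y, z axes, in that order (R = Rz(yaw) Ry(pitch) Rx(roll)).
In Python, from station import ctrl gives the robot as it stands.
- The arm moves only by the tool jog_arm, never from a script. Its argument "rows" is one flat list of numbers, 7 for each row, row after row: the shift along the world's x, y, z in m, then the turn, a rotation vector about the world's x, y, z in degrees, then the closure, from 0 (fully open) to 1 (shut). A call has 1 to 8 rows; each row shifts and turns the commanded pose from where the row before left it; what a row does not reach is not made up. A row lasts 1/12 s, in which the tool goes at most 41.7 mm and 7.16 degrees, less where a joint would pass 70% of its speed; a pose out of reach is approached as far as the arm can. A call with a gripper value outside its range is refused whole. The fingers move at their own pace and stop on an object; "squeeze" is the grip in N (left out, the last holds). Time passes only in rows, so rows that do not move let the fingers close. It gives the time, the measured TCP pose, the force and the opening at its end, in the units of the state.
- ctrl.get_obs(): the state, without advancing time (a new reading comes with each control period).
- ctrl.camera(name): name is "scene" or "top"; returns (picture, depth): 420x560x3 uint8, red, green, blue; 420x560 float32, m along the optical axis (not along the pixel's ray), 0 where there is no reading.
- ctrl.camera_model(name): a dict with "K" (3x3 intrinsics, pixels), "extrinsics" (4x4, takes a point from camera to world coordinates). Camera axes: x right, y down, z forward; pixel columns grow to the right and rows downward; lengths in m; the calibration is good to about 2 mm. A picture is of the moment at which its call begins. camera_model takes no time and is no camera call.
- ctrl.hand_in(): hands the job in, once; it reports no verdict.
The state is a dict: "time_s": time; "qpos": joint angles; "joint_vel": joint speeds; "tau": joint torques, N m; "ee_pos": TCP position; "eef_rot": TCP orientation; "force": force on the tool from outside, world axes, zero at the start; "moment": the same for the moment, N m; "grip_width": finger opening in m.
Only numpy, scipy, OpenCV 4.12 (cv2) and the standard library are available. Lean on these libraries where they do the work, as an engineer would, in place of code of your own. Each camera call takes 0.05 s, during which the arm holds its last target.

## Task

Take the depth gauge by its green grip out of the grey stand and lower it upright into the bore of the dosing block with the blue band, pressing gently until its rod truly bottoms out on the hidden piston, so that the block's rim pushes the stiff orange marker collar up the rod to the depth. Never lean hard on the piston; leave the gauge standing there, bottomed and let go, with the collar resting on the rim, and leave the yellow-banded block and everything else on the bench alone.

Things in the scene. Friction and masses are not known exactly. Their poses are not given: they have to be found in the camera images.
- gauge: Depth gauge, loose, about 0.17 kg, standing upright in the stand: steel rod 12 mm in diameter with black rings every 10 mm, 162 mm long over all, the last 6 mm a narrower rubber foot, z along the rod upwards, origin at the centre of the foot's flat lower end (tip). Its top is a green square grip 22 x 22 mm and 32 mm high (130 to 162 mm above the tip), sides along the gauge's x and y. An orange marker collar (33 mm across, 12 mm high) sits on the rod.
- foot: Black rubber foot under the gauge's rod, 8 mm wide, 6 mm long, slightly springy: it gives about 1 mm for each 8 N and springs back. Origin at the centre of its flat underside (the gauge's tip).
- gauge_grip (a point): Middle of the gauge's green grip, 146 mm above the tip, on the rod's axis; same axes as the gauge.
- collar_under (a point): Centre of the underside of the orange marker collar, on the rod's axis. At the start it is 36 to 40 mm above the rod's tip. The collar slides up the rod (up to 111 mm above the tip) against a steady friction of about 4 N, which is more than the gauge's weight, and stays where it is left; it is too wide to enter the bore.
- stand: Grey plastic stand, fixed, 80 x 80 mm, 40 mm high, origin at the centre of its underside, with one upright socket in the middle (13.5 mm wide, 30 mm deep) that holds the gauge; the rod's tip stands 10 mm above the bench.
- blue_block: The dosing block to be measured: fixed upright steel block 56 x 56 mm, 110 mm high, with a blue band round it near the top, foot flanges (100 mm over all, along its x) and a short outlet pipe low on its +y side (50 mm from the axis). Origin at the centre of its underside, z up.
- blue_block_mouth (a point): Centre of the mouth of the blue-banded block's vertical bore, level with its flat top, 110 mm above the bench. The bore is 16 mm wide with a 2 mm chamfer. In it, out of sight and not measured, sits a rigid piston whose flat top may be anywhere from 55 to 95 mm below the mouth; its depth must be felt: with the collar sliding the gauge resists with about 4 N, on the piston the resistance rises at once. More than 22 N on the block and piston is too much.
- yellow_block: The other dosing block, same shape and size but with a yellow band; not to be touched.
- walnut_bowl: Bystander: small steel bowl of walnuts, 100 mm wide, 45 mm high, origin under its centre.
- palette_knife: Bystander: palette knife 240 mm long lying flat.
- syrup: Bystander: amber jar with a white cap, 52 mm wide, 120 mm high, origin under its centre.
- nozzle1: Bystander: steel piping nozzle (cone), 28 mm wide, 42 mm high.
- nozzle2: Bystander: a second such nozzle beside it.
- cutter: Bystander: aluminium disc weight 60 mm wide, 30 mm high.
Things that resemble listed ones, but are neither listed nor needed, are in the scene too. Leave any turquoise look-alike of the gauge alone.

How it is judged:
By the outcome, as a careful person would: the job done as asked, in the order asked, and still so for the second after the job is handed in, with the robot touching nothing.
It also fails if it takes over 51 s, if anything falls off the work surface, if the arm or the gripper's body presses on something with over 40 N, if the wrist force passes 120 N, or if a joint passes its speed limit or range.

## Working session

There is one attempt and no reset: what is moved stays moved. The work goes in short steps, Python scripts to look and compute and a tool call to move; the robot and the scene stay as the last step left them, time stands still between calls to the robot, and variables do not carry over. Pictures are saved under pics/ and viewed, and the job is handed in when it is done.

Besides the shell and the picture viewer there is one more tool, called in YAML: its name, and indented under it one key for each argument. jog_arm: Moves the arm, as the interface text tells. Its arguments: {"type":"object","properties":{"rows":{"type":"array"},"squeeze":{"type":"number"}},"required":["rows"]}

```bash
mkdir -p pics; ls; cat > h.py <<'E'
import numpy as np,cv2
from station import ctrl
def snap(n,tag):
    im,d=ctrl.camera(n); np.savez(f'pics/{tag}.npz',im=im,d=d); cv2.imwrite(f'pics/{tag}.png',im[:,:,::-1]); return im,d
def load(tag):
    z=np.load(f'pics/{tag}.npz'); return z['im'],z['d']
def ray(n,u,v):
    m=ctrl.camera_model(n);K=np.array(m['K']);T=np.array(m['extrinsics'])
    r=T[:3,:3]@np.linalg.solve(K,[u,v,1.]); return T[:3,3],r
def onz(n,u,v,z):
    o,r=ray(n,u,v); return o+r*(z-o[2])/r[2]
def pts(n,us,vs,d):
    m=ctrl.camera_model(n);K=np.array(m['K']);T=np.array(m['extrinsics'])
    p=np.linalg.solve(K,np.stack([us,vs,np.ones(len(us))]))*d
    return (T[:3,:3]@p).T+T[:3,3]
def proj(n,P):
    m=ctrl.camera_model(n);K=np.array(m['K']);T=np.linalg.inv(np.array(m['extrinsics']))
    p=K@(T[:3,:3]@np.array(P)+T[:3,3]); return p[:2]/p[2]
E
python3 - <<'E'
from h import *
for n in('scene','top'):
    snap(n,n+'0'); m=ctrl.camera_model(n); print(np.round(m['K'],1),np.round(m['extrinsics'],3))
print(ctrl.get_obs(),ctrl.tcp_to_grasp)
E
```

```text
pics
[[537.    0.  264.2]
 [  0.  537.  211.7]
 [  0.    0.    1. ]] [[-0.618  0.423 -0.662  1.486]
 [ 0.786  0.355 -0.506  0.762]
 [ 0.021 -0.833 -0.552  0.934]
 [ 0.     0.     0.     1.   ]]
[[515.7   0.  287.2]
 [  0.  515.7 217.8]
 [  0.    0.    1. ]] [[ 4.000e-03 -9.810e-01  1.940e-01  2.250e-01]
 [-1.000e+00  1.000e-03  2.300e-02  1.300e-02]
 [-2.300e-02 -1.940e-01 -9.810e-01  1.509e+00]
 [ 0.000e+00  0.000e+00  0.000e+00  1.000e+00]]
{'time_s': 0.1, 'qpos': array([ 1.18840948e+00,  3.00409436e-01,  1.52151724e+00, -2.65550003e-05,
        1.32066635e+00, -6.65866516e-02]), 'joint_vel': array([-0.00091723, -0.00132378, -0.00155803,  0.00184503, -0.00020427,
        0.00178968]), 'tau': array([ 2.09513746e-03, -5.32649088e+01, -3.53283405e+01,  7.09009962e-02,
        2.34479288e-02, -5.34061337e-05]), 'ee_pos': array([0.17073512, 0.5225899 , 0.20494715]), 'eef_rot': array([-1.61167612,  1.56979563, -1.92746972]), 'force': array([ 0.00589999, -0.20994679, -0.09795936]), 'moment': array([-0.00657523,  0.02796417, -0.04108306]), 'grip_width': 0.09404637092116157} 0.0188
```

View pics/scene0.png

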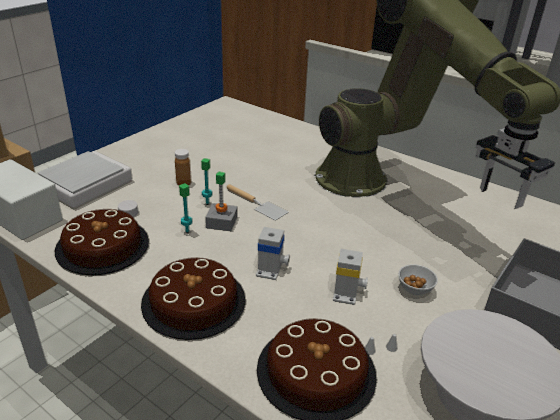

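View pics/top0.png

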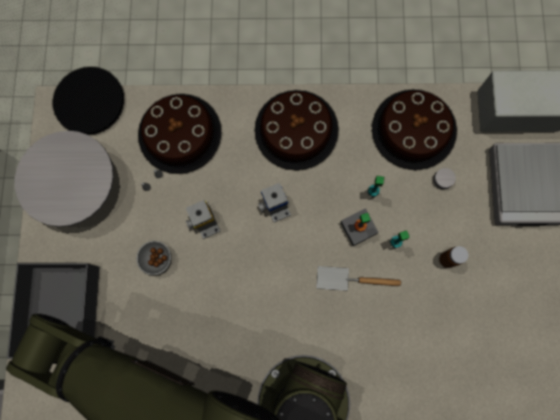

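The scene picture shows three green grips: (206,163) and (185,190) on turquoise rods, and (221,178) on a steel rod with an orange collar in the grey stand. The last one fits the description. The blue block is at (271,252) and the yellow one at (348,275). I'll confirm with enlarged crops.

```bash
python3 - <<'E'
from h import *
a,d=load('scene0');b,e=load('top0')
A=cv2.resize(a[145:295,165:315],(600,600),interpolation=cv2.INTER_CUBIC)
B=cv2.resize(b[165:265,250:430],(792,440),interpolation=cv2.INTER_CUBIC)
cv2.imwrite('pics/cA.png',A[:,:,::-1]);cv2.imwrite('pics/cB.png',B[:,:,::-1])
for n,im,dd in(('scene',a,d),('top',b,e)):
    h=cv2.cvtColor(im,cv2.COLOR_RGB2HSV)
    for nm,lo,hi in(('green',(50,130,60),(75,255,255)),('orange',(5,190,140),(14,255,255)),('turq',(80,120,50),(97,255,255)),('blue',(105,120,50),(125,255,255)),('yellow',(20,150,120),(32,255,255))):
        m=cv2.inRange(h,lo,hi); k,l,s,c=cv2.connectedComponentsWithStats(m)
        for i in range(1,k):
            if 15<s[i,4]<1500:
                v,u=np.nonzero(l==i);z=dd[v,u];P=pts(n,u,v,z)
                print(n,nm,s[i],c[i].round(1),np.median(P,0).round(3),'z',P[:,2].min().round(3),P[:,2].max().round(3))
E
```

```text
scene green [202 159   8  12  76] [205.1 164.1] [ 0.454 -0.258  0.149] z 0.128 0.163
scene green [216 172   9  13  90] [220.  177.7] [ 0.5   -0.155  0.161] z 0.14 0.174
scene green [179 183  10  15 105] [183.8 189.7] [ 0.604 -0.196  0.151] z 0.01 0.163
scene turq [202 170  10  34 132] [206.3 188.9] [ 0.451 -0.26   0.048] z 0.008 0.126
scene turq [181 197  11  35 151] [185.7 216.7] [ 0.602 -0.199  0.048] z 0.005 0.934
scene blue [258 237  26  17 175] [269.9 247.7] [0.592 0.101 0.084] z 0.07 0.934
top green [376 177   7   7  45] [379.  180.1] [ 0.595 -0.202  0.161] z 0.154 0.167
top green [361 214   8   8  54] [364.7 217.6] [ 0.49  -0.16   0.171] z 0.159 0.177
top green [400 232   8   8  47] [403.6 235.2] [ 0.445 -0.262  0.161] z 0.154 0.167
top turq [369 185   6   7  17] [371.  187.8] [ 0.601 -0.194  0.049] z 0.041 1.509
top turq [371 187   8   9  36] [375.  192.1] [ 0.589 -0.208  0.047] z -0.003 0.096
top turq [391 236  11  11  54] [396.  241.7] [ 0.443 -0.262  0.049] z -0.003 0.098
```

View pics/cA.png

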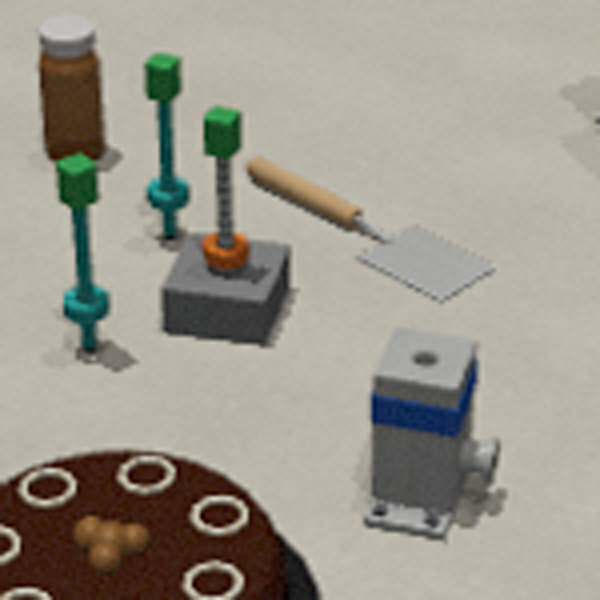

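View pics/cB.png

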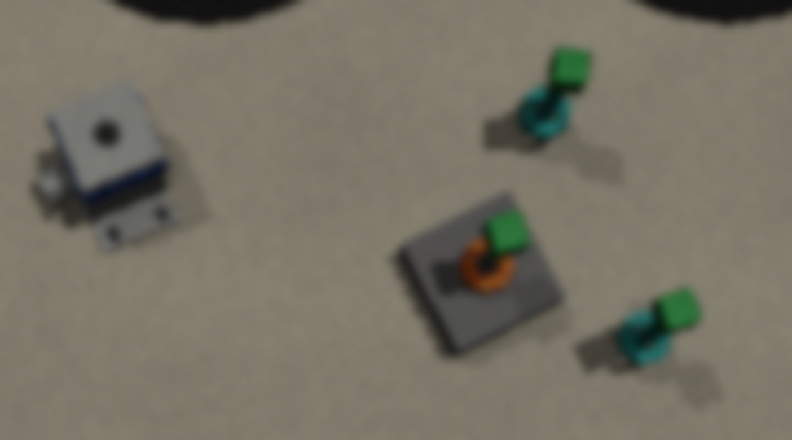

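```bash
python3 - <<'E'
from h import *
im,d=load('top0');sc,ds=load('scene0')
# block top face via depth z
for n,I,D,nm,x0 in(('top',im,d,'blue',(.6,.08)),('scene',sc,ds,'blue',(.6,.08))):
    v,u=np.mgrid[0:420,0:560];P=pts(n,u.ravel(),v.ravel(),D.ravel()).reshape(420,560,3)
    m=((abs(P[...,2]-.11)<.006)&(np.hypot(P[...,0]-.59,P[...,1]-.08)<.07)).astype(np.uint8)
    m=cv2.morphologyEx(m,cv2.MORPH_CLOSE,np.ones((5,5)))
    c=max(cv2.findContours(m,0,1)[0],key=cv2.contourArea)
    Q=np.array([onz(n,*p[0],.11)[:2] for p in c]).astype(np.float32)
    print(n,'block top rect',cv2.minAreaRect(Q*1000),P[m>0][:,2].mean())
    # hole: dark in face
    g=cv2.cvtColor(I,cv2.COLOR_RGB2GRAY).astype(float)
    me=cv2.erode(m,np.ones((5,5)))
    w=np.where(me>0,np.clip(np.median(g[me>0])-12-g,0,None),0)
    uu,vv=(w*u).sum()/w.sum(),(w*v).sum()/w.sum(); print(' hole',uu,vv,onz(n,uu,vv,.11).round(4))
    # stand
    m=((abs(P[...,2]-.04)<.006)&(np.hypot(P[...,0]-.5,P[...,1]+.155)<.07)).astype(np.uint8)
    m=cv2.morphologyEx(m,cv2.MORPH_CLOSE,np.ones((7,7)))
    c=max(cv2.findContours(m,0,1)[0],key=cv2.contourArea)
    Q=np.array([onz(n,*p[0],.04)[:2] for p in c]).astype(np.float32)
    print(n,'stand rect',cv2.minAreaRect(Q*1000),P[m>0][:,2].mean())
    # green
    h=cv2.cvtColor(I,cv2.COLOR_RGB2HSV);h=cv2.inRange(h,(45,100,40),(80,255,255))
    k,l,s,cc=cv2.connectedComponentsWithStats(h)
    t=(364.7,217.6) if n=='top' else (220,177.7)
    i=1+np.argmin(np.hypot(*(cc[1:]-t).T)); print(' green',s[i],cc[i],'onz146+10',onz(n,*cc[i],.156).round(4),'at .165',onz(n,*cc[i],.165).round(4))
    mm=(l==i)
    for r in (0,):
        ys,xs=np.nonzero(mm&(P[...,2]>.165)) ; print('  top face pts',len(xs), np.array([onz(n,a,b,.172)[:2] for a,b in zip(xs,ys)]).mean(0) if len(xs) else '')
    if n=='top':
        big=cv2.resize(I[205:230,350:380],None,fx=20,fy=20,interpolation=cv2.INTER_CUBIC)
        cv2.imwrite('pics/g_top.png',big[:,:,::-1])
    else:
        big=cv2.resize(I[165:195,205:235],None,fx=20,fy=20,interpolation=cv2.INTER_CUBIC)
        cv2.imwrite('pics/g_scene.png',big[:,:,::-1])
E
```

```text
top block top rect ((566.5428466796875, 82.37712860107422), (58.783077239990234, 56.035499572753906), 23.58196258544922) 0.10855288548901326
 hole 273.78908645003065 194.93378295524218 [0.5669 0.0835 0.11  ]
top stand rect ((491.7737731933594, -161.95057678222656), (79.07887268066406, 80.80011749267578), 26.812782287597656) 0.045896117929310025
 green [361 213   9  10  68] [364.76470588 217.64705882] onz146+10 [ 0.4929 -0.1621  0.156 ] at .165 [ 0.4911 -0.1609  0.165 ]
  top face pts 61 [ 0.49069168 -0.16058945]
scene block top rect ((571.2600708007812, 87.32207489013672), (63.99693298339844, 57.5124397277832), 23.508338928222656) 0.11124706272681173
 hole 270.84663120567376 234.37056737588654 [0.5701 0.0858 0.11  ]
scene stand rect ((496.8987121582031, -155.8794708251953), (90.89839172363281, 80.82070922851562), 27.624319076538086) 0.046047042021766314
 green [216 172   9  13  99] [220.01010101 177.70707071] onz146+10 [ 0.4945 -0.1596  0.156 ] at .165 [ 0.506 -0.149  0.165]
  top face pts 33 [ 0.4991134  -0.15473587]
```

View pics/g_top.png

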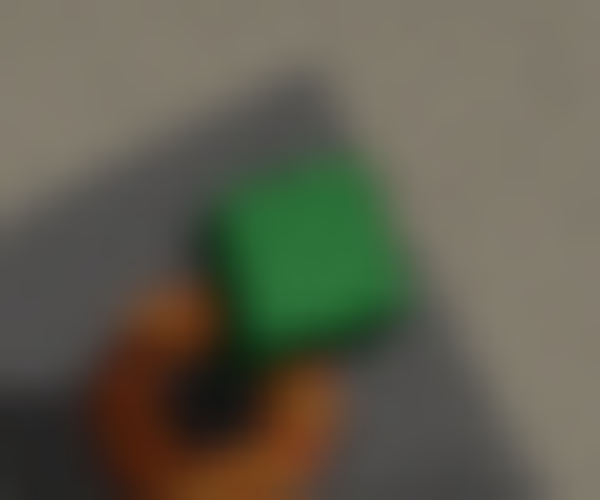

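View pics/g_scene.png

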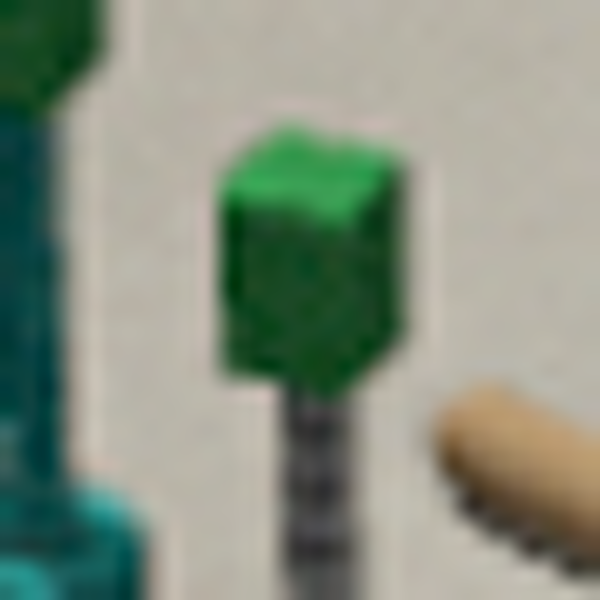

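```bash
cat >> h.py <<'E'
def tri(p,q):  # top pixel, scene pixel
    o1,r1=ray('top',*p);o2,r2=ray('scene',*q);r1=r1/np.linalg.norm(r1);r2=r2/np.linalg.norm(r2)
    A=np.eye(3)-np.outer(r1,r1);B=np.eye(3)-np.outer(r2,r2)
    X=np.linalg.solve(A+B,A@o1+B@o2); return X,np.linalg.norm(A@(X-o1))*2
E
python3 - <<'E'
from h import *
from scipy.spatial.transform import Rotation as R
print('hole',tri((273.8,194.9),(270.85,234.4)))
print('gtop',tri((365.6,217.0),(220.2,173.4)), onz('top',365.6,217,.172),onz('scene',220.2,173.4,.172))
o=ctrl.get_obs();M=R.from_euler('xyz',o['eef_rot']).as_matrix();print(M.round(3),np.degrees(np.arctan2(M[1,1],M[0,1])))
# green top face edges
im,d=load('top0');h=cv2.cvtColor(im,cv2.COLOR_RGB2HSV);big=cv2.resize(h[205:230,350:380],None,fx=20,fy=20,interpolation=cv2.INTER_CUBIC)
m=cv2.inRange(big,(50,120,85),(75,255,255))
c=max(cv2.findContours(m,0,1)[0],key=cv2.contourArea)
Q=np.array([onz('top',(p[0][0]+.5)/20-.5+350,(p[0][1]+.5)/20-.5+205,.172)[:2] for p in c]).astype(np.float32)*1000
print('top face',cv2.minAreaRect(Q),Q.mean(0))
# orange collar
for n,b in(('top',(340,205,385,245)),('scene',(205,190,240,225))):
    I,_=load(n+'0');hh=cv2.cvtColor(I,cv2.COLOR_RGB2HSV);m=cv2.inRange(hh,(0,150,60),(18,255,255));x0,y0,x1,y1=b
    ys,xs=np.nonzero(m[y0:y1,x0:x1]);print(n,'orange',len(xs),xs.min()+x0,xs.max()+x0,ys.min()+y0,ys.max()+y0,onz(n,(xs.min()+xs.max())/2+x0,(ys.min()+ys.max())/2+y0,.055))
E
```

```text
hole (array([0.56748388, 0.08368929, 0.10745619]), np.float64(0.00032799597143841943))
gtop (array([ 0.49170113, -0.16207918,  0.16838696]), np.float64(0.0016214904270371365)) [ 0.49147748 -0.16227221  0.172     ] [ 0.49615927 -0.15686864  0.172     ]
[[-0.     0.311  0.951]
 [-0.001  0.951 -0.311]
 [-1.    -0.001 -0.   ]] 71.90636027070136
top face ((491.26202392578125, -160.7220001220703), (19.931621551513672, 18.70088768005371), 14.867030143737793) [ 490.917   -160.84377]
top orange 67 355 365 220 230 [ 0.49150571 -0.16104607  0.055     ]
scene orange 66 216 226 204 211 [ 0.49625749 -0.15736903  0.055     ]
```

jog_arm:
  rows: [0.016,-0.034,0.015,0,0,-2.6,0.4,0.016,-0.034,0.015,0,0,-2.6,0.4,0.016,-0.034,0.015,0,0,-2.6,0.4,0.016,-0.034,0,0,0,-2.6,0.4,0.016,-0.034,0,0,0,-2.6,0.4,0.016,-0.034,0,0,0,-2.6,0.4,0.016,-0.034,0,0,0,-2.6,0.4,0.016,-0.034,0,0,0,-2.6,0.4]
  squeeze: 30

```text
time_s: 0.77
ee_pos: [0.299, 0.2491, 0.2504]
eef_rot: [0.632, 1.571, -0.049]
force: [0.8, 0.7, -0.3]
grip_width: 0.057
```

jog_arm:
  rows: [0.016,-0.034,0,0,0,-2.6,0.4,0.016,-0.034,0,0,0,-2.6,0.4,0.016,-0.034,0,0,0,-2.6,0.4,0.016,-0.034,0,0,0,-2.6,0.4,0.016,-0.034,0,0,0,-2.6,0.4,0.016,-0.034,0,0,0,-2.6,0.4,0.016,-0.034,0,0,0,-2.6,0.4,0.016,-0.034,0,0,0,-2.6,0.4]

```text
time_s: 1.43
ee_pos: [0.4271, -0.0232, 0.2504]
eef_rot: [2.147, 1.571, 1.103]
force: [-0.1, 0.5, 0.5]
grip_width: 0.0562
```

jog_arm:
  rows: [0.016,-0.034,0,0,0,-2.6,0.4,0.016,-0.034,0,0,0,-2.6,0.4,0.016,-0.034,0,0,0,-2.6,0.4,0.016,-0.034,0,0,0,-2.6,0.4,0,0,0,0,0,0,0.4,0,0,0,0,0,0,0.4]

```text
time_s: 1.93
ee_pos: [0.4907, -0.1584, 0.2494]
eef_rot: [-2.323, 1.569, 2.735]
force: [0.9, 0.6, -0.8]
grip_width: 0.0562
```

```bash
python3 - <<'E'
from h import *
from scipy.spatial.transform import Rotation as R
a,_=snap('scene','scene1');b,_=snap('top','top1')
o=ctrl.get_obs();M=R.from_euler('xyz',o['eef_rot']).as_matrix();print(o['ee_pos'],np.degrees(np.arctan2(M[1,1],M[0,1])),M[:,0],o['qpos'])
print(proj('scene',o['ee_pos']))
A=cv2.resize(a[70:270,120:320],(600,600),interpolation=cv2.INTER_CUBIC);cv2.imwrite('pics/c1.png',A[:,:,::-1])
E
```

```text
[ 0.490502   -0.1566858   0.25019171] 19.938633075771385 [-6.13120040e-04  3.49029083e-04 -9.99999751e-01] [-3.80384390e-01  1.89562448e-01  1.55343445e+00  9.78794887e-05
  1.39929464e+00 -7.28395801e-01]
[220.93215837 148.25905025]
```

View pics/c1.png

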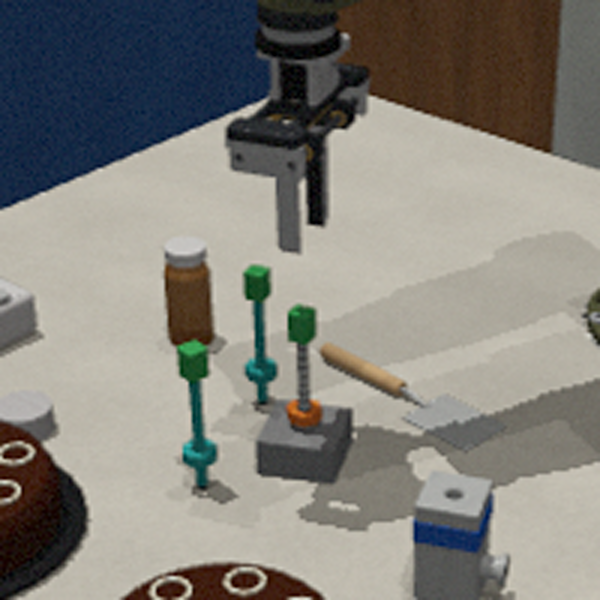

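The fingers hang straight over the middle, steel-rod gauge (grip at crop (302,324)), and the projected TCP agrees with the seen fingertips to about 0.5 px. Descending.

jog_arm:
  rows: [0.002,-0.004,-0.02,0,0,0,0.4,0,0,-0.025,0,0,0,0.4,0,0,-0.025,0,0,0,0.4,0,0,-0.02,0,0,0,0.4,0,0,-0.012,0,0,0,0.4,0,0,-0.009,0,0,0,0.4,0,0,0,0,0,0,0.4]
  squeeze: 25

```text
time_s: 2.62
ee_pos: [0.4921, -0.1601, 0.1383]
eef_rot: [-2.322, 1.569, 2.739]
force: [0.3, 1.2, -0.5]
grip_width: 0.0565
```

```bash
python3 - <<'E'
from h import *
a,_=snap('scene','scene2');b,_=snap('top','top2')
o=ctrl.get_obs();print(o['ee_pos'],o['force'])
A=cv2.resize(a[120:240,160:280],(600,600),interpolation=cv2.INTER_CUBIC);cv2.imwrite('pics/c2.png',A[:,:,::-1])
E
```

```text
[ 0.49303877 -0.16076967  0.14026596] [-0.76676351 -1.01281098 -0.42148238]
```

View pics/c2.png

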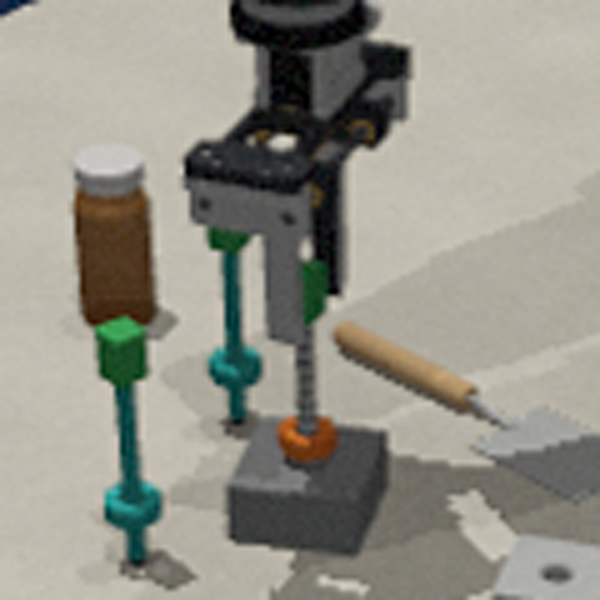

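The green grip (crop (313,290)) sits between the two fingers. Closing.

jog_arm:
  rows: [0,0,0,0,0,0,0.6,0,0,0,0,0,0,0.7,0,0,0,0,0,0,0.75,0,0,0,0,0,0,0.8,0,0,0,0,0,0,0.9,0,0,0,0,0,0,1,0,0,0,0,0,0,1,0,0,0,0,0,0,1]
  squeeze: 25

```text
time_s: 3.38
ee_pos: [0.4928, -0.1612, 0.1395]
eef_rot: [-2.18, 1.571, 2.88]
force: [-1.1, -0.5, 0.6]
grip_width: 0.0224
```

jog_arm:
  rows: [0,0,0.006,0,0,0,1,0,0,0.008,0,0,0,1,0,0,0.01,0,0,0,1,0,0,0.012,0,0,0,1,0,0,0.02,0,0,0,1,0,0,0.03,0,0,0,1,0,0,0.03,0,0,0,1,0,0,0.014,0,0,0,1]

```text
time_s: 4.05
ee_pos: [0.4934, -0.1614, 0.2743]
eef_rot: [0.846, 1.566, -0.377]
force: [0.0, -0.3, -0.5]
grip_width: 0.0222
```

```bash
python3 - <<'E'
from h import *
a,_=snap('scene','scene3');b,_=snap('top','top3')
o=ctrl.get_obs();print(o['ee_pos'],o['force'],o['eef_rot'],o['grip_width'])
A=cv2.resize(a[70:220,140:290],(600,600),interpolation=cv2.INTER_CUBIC);cv2.imwrite('pics/c3.png',A[:,:,::-1])
E
```

```text
[ 0.49356122 -0.16146809  0.27280898] [ 0.02269364 -0.42513714 -2.84201483] [ 0.84203629  1.5653394  -0.38127771] 0.022519618586074125
```

View pics/c3.png

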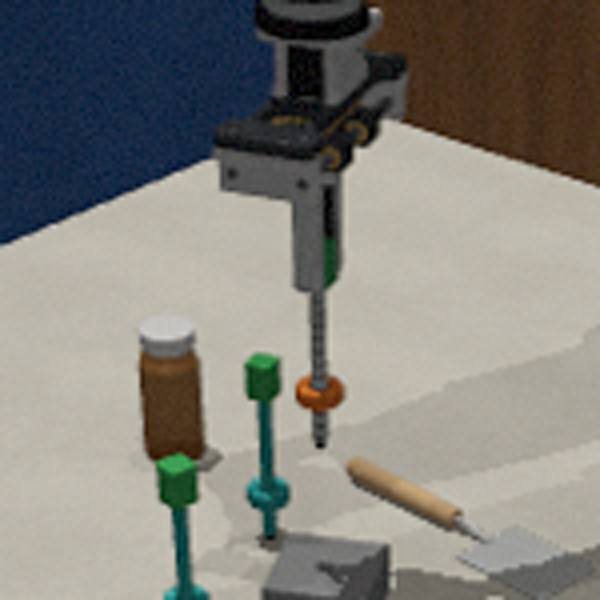

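jog_arm:
  rows: [0.005,0.0165,0,0,0,0,1,0.0105,0.0345,0,0,0,0,1,0.0105,0.0345,0,0,0,0,1,0.0105,0.0345,0,0,0,0,1,0.0105,0.0345,0,0,0,0,1,0.0105,0.0345,0,0,0,0,1,0.0105,0.0345,0,0,0,0,1,0.0065,0.022,0,0,0,0,1]

```text
time_s: 4.82
ee_pos: [0.5673, 0.0873, 0.2681]
eef_rot: [-2.081, 1.569, 2.981]
force: [-0.4, -0.2, -1.8]
grip_width: 0.0221
```

jog_arm:
  rows: [0,0,-0.01,0,0,0,1,0,0,-0.005,0,0,0,1,0,0,0,0,0,0,1]

```text
time_s: 5.07
ee_pos: [0.5665, 0.0837, 0.2521]
eef_rot: [-1.779, 1.567, -3.002]
force: [0.1, -0.5, -1.6]
grip_width: 0.0218
```

```bash
python3 - <<'E'
from h import *
a,_=snap('scene','scene4');b,_=snap('top','top4')
o=ctrl.get_obs();print(o['ee_pos'],o['force'],o['eef_rot'],o['grip_width'])
A=cv2.resize(a[150:280,210:340],(780,780)[:0] or (598,598),interpolation=cv2.INTER_CUBIC);cv2.imwrite('pics/c4.png',A[:,:,::-1])
A=cv2.resize(b[150:250,220:340],(720,600),interpolation=cv2.INTER_CUBIC);cv2.imwrite('pics/c4t.png',A[:,:,::-1])
p=o['ee_pos'];print(proj('scene',p-[0,0,.1295]),proj('scene',p))
E
```

```text
[0.56700686 0.08326162 0.25405311] [ 0.65489203 -0.60988577 -1.41383835] [-1.73173824  1.56978717 -2.95629925] 0.021809540717154272
[270.95232861 228.93064553] [272.41825513 186.20313578]
```

View pics/c4.png

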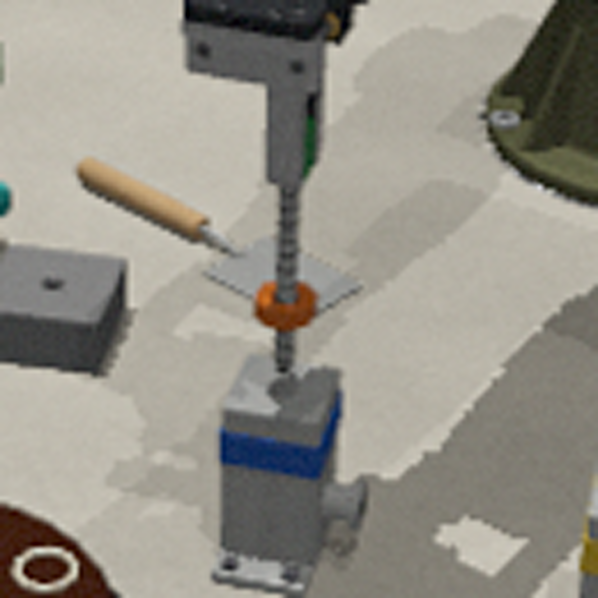

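View pics/c4t.png

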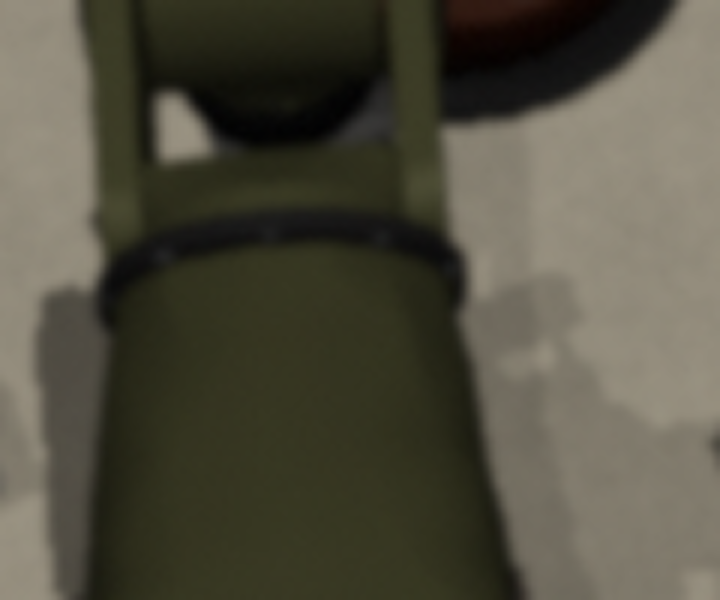

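```bash
python3 - <<'E'
from h import *
a,_=load('scene4');z,_=load('scene0')
h=cv2.cvtColor(a,cv2.COLOR_RGB2HSV);m=cv2.inRange(h,(0,150,60),(18,255,255))[195:230,255:290]
ys,xs=np.nonzero(m);print('collar',xs.mean()+255,xs.min()+255,xs.max()+255,ys.min()+195,ys.max()+195,ys.mean()+195)
p=ctrl.get_obs()['ee_pos']
for k in(36,38,42,48,52): print(k,proj('scene',p-[0,0,.1295-k/1000]))
g=cv2.cvtColor(a,cv2.COLOR_RGB2GRAY).astype(int);g0=cv2.cvtColor(z,cv2.COLOR_RGB2GRAY).astype(int)
print('rod above');
for r in range(193,208,2): print(r,g[r,262:284])
print('tip')
for r in range(220,240): print(r,g[r,260:284])
print('hole0')
for r in range(229,240): print(r,g0[r,260:284])
E
```

```text
collar 271.4651162790698 266 277 212 221 216.68604651162792
36 [271.34459087 217.49733734]
38 [271.36671501 216.85248286]
42 [271.41106982 215.55966851]
48 [271.47786969 213.61264607]
52 [271.52258236 212.30940117]
rod above
193 [188 192 187 174 171 173 171 168 138  73  75  72  93 145 174 169 170 168
 170 168 169 171]
195 [191 186 173 172 171 168 169 166 133  45  59  66  84 144 173 170 172 168
 167 170 172 168]
197 [174 172 175 174 173 174 173 170 140  75  77  84 101 143 172 169 168 167
 168 170 171 168]
199 [173 174 172 172 172 172 174 169 132  66  59  68 107 156 172 170 172 169
 169 168 169 171]
201 [174 172 173 175 171 167 163 140 107  77  83  90 116 162 170 168 169 166
 169 166 166 169]
203 [169 162 173 156 158 156 155 149 106  77  87  86 103 154 175 170 169 167
 165 169 167 168]
205 [130 142 155 155 154 157 159 146  96  50  59  53 101 158 160 149 170 170
 167 169 167 171]
207 [156 157 156 153 155 156 156 146  84  86  96  87 116 160 158 157 156 159
 159 152 171 169]
tip
220 [189 187 190 184 187 181 153  96  58  59  67  68  58  64  62  56  81 128
 162 164 161 162 161 157]
221 [192
[... 2387 characters left out ...]
 168 167 169 164 148 122 107 104 117 136 156 167 167 166
 168 167 169 170 156 124]
234 [172 168 167 168 166 166 169 158 117  82  84  76  83  96 137 163 166 168
 168 165 168 164 135  99]
235 [168 168 166 167 165 170 171 166 129  72  77  79  72  90 136 169 169 166
 167 168 167 158 103  68]
236 [166 167 167 167 169 170 170 169 166 157 135 120 126 147 165 169 165 164
 165 167 164 139  71  61]
237 [167 170 169 169 170 170 171 169 167 168 164 167 165 167 166 165 163 166
 163 171 159 102  61  56]
238 [163 174 172 174 172 170 170 167 167 173 169 169 168 167 164 170 166 167
 168 173 156  67  62  46]
239 [104 118 127 131 148 155 162 174 172 169 166 166 165 167 165 167 169 168
 170 171 144  67  50  41]
```

Scene picture: the rod's tip at about (271.3,230.5) hangs over the bore, which was at (271.05,234.4). Both views and the projection agree to about 1 mm sideways. The top view is hidden by the arm. Lowering, watching the side forces.

jog_arm:
  rows: [0,0,-0.008,0,0,0,1,0,0,-0.004,0,0,0,1,0,0,-0.004,0,0,0,1,0,0,-0.004,0,0,0,1,0,0,-0.004,0,0,0,1,0,0,0,0,0,0,1]

```text
time_s: 5.67
ee_pos: [0.567, 0.0842, 0.2295]
eef_rot: [-1.836, 1.57, -3.06]
force: [-1.2, -0.5, -1.8]
grip_width: 0.0219
```

```bash
python3 - <<'E'
from h import *
a,_=snap('scene','scene5')
o=ctrl.get_obs();print(o['ee_pos'],o['force'],o['moment'],o['grip_width'])
A=cv2.resize(a[150:280,210:340],(598,598),interpolation=cv2.INTER_CUBIC);cv2.imwrite('pics/c5.png',A[:,:,::-1])
E
```

```text
[0.56718813 0.08424535 0.23003414] [ 0.18934269 -0.64835633 -1.91477001] [-0.0769719   0.04218281  0.01148536] 0.022044470646817006
```

View pics/c5.png

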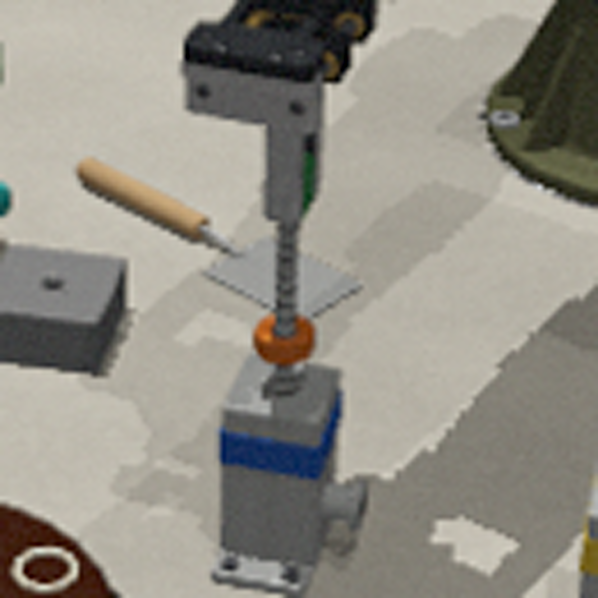

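The tip is in the bore (crop (285,380)) with no side force. Lowering on towards collar contact.

jog_arm:
  rows: [0,0,-0.004,0,0,0,1,0,0,-0.004,0,0,0,1,0,0,-0.004,0,0,0,1,0,0,-0.004,0,0,0,1,0,0,-0.004,0,0,0,1,0,0,-0.002,0,0,0,1,0,0,-0.001,0,0,0,1,0,0,0,0,0,0,1]

```text
time_s: 6.38
ee_pos: [0.5673, 0.0843, 0.2072]
eef_rot: [-1.696, 1.57, -2.919]
force: [-0.4, 0.7, -1.2]
grip_width: 0.0218
```

jog_arm:
  rows: [0,0,-0.001,0,0,0,1,0,0,-0.001,0,0,0,1,0,0,-0.001,0,0,0,1,0,0,-0.001,0,0,0,1,0,0,-0.001,0,0,0,1,0,0,-0.001,0,0,0,1]

```text
time_s: 6.88
ee_pos: [0.5673, 0.0843, 0.2014]
eef_rot: [-0.421, 1.571, -1.644]
force: [-0.5, -0.4, -1.9]
grip_width: 0.0219
```

jog_arm:
  rows: [0,0,-0.001,0,0,0,1,0,0,-0.001,0,0,0,1,0,0,-0.001,0,0,0,1,0,0,-0.001,0,0,0,1]

```text
time_s: 7.22
ee_pos: [0.5673, 0.0843, 0.1977]
eef_rot: [1.363, 1.57, 0.139]
force: [-1.9, 0.8, 2.4]
grip_width: 0.0215
```

jog_arm:
  rows: [0,0,-0.001,0,0,0,1,0,0,-0.001,0,0,0,1,0,0,-0.001,0,0,0,1,0,0,-0.001,0,0,0,1]

```text
time_s: 7.55
ee_pos: [0.5673, 0.0843, 0.1934]
eef_rot: [1.139, 1.571, -0.084]
force: [-0.2, 0.2, 2.9]
grip_width: 0.0221
```

```bash
python3 - <<'E'
from h import *
a,_=snap('scene','scene6')
o=ctrl.get_obs();print(o['ee_pos'],o['force'],o['moment'],o['grip_width'])
A=cv2.resize(a[150:280,210:340],(598,598),interpolation=cv2.INTER_CUBIC);cv2.imwrite('pics/c6.png',A[:,:,::-1])
E
```

```text
[0.56731957 0.08431486 0.19319481] [0.25047681 0.42467722 1.36888664] [-0.01499536  0.06788757  0.03945161] 0.021735210864963894
```

View pics/c6.png

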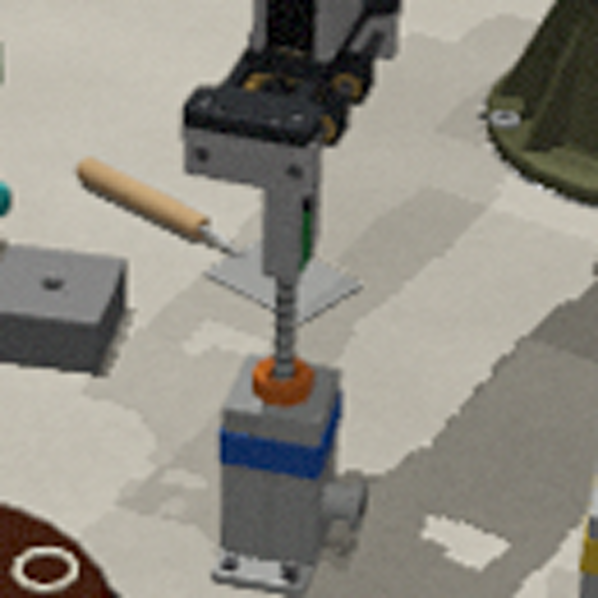

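The collar now sits on the rim (crop (283,380)) and is sliding, at about +2.5 N. Feeling for the piston from here on.

jog_arm:
  rows: [0,0,-0.001,0,0,0,1,0,0,-0.001,0,0,0,1,0,0,-0.001,0,0,0,1,0,0,-0.001,0,0,0,1,0,0,-0.001,0,0,0,1,0,0,-0.001,0,0,0,1]

```text
time_s: 8.1
ee_pos: [0.5674, 0.0843, 0.1873]
eef_rot: [1.768, 1.571, 0.545]
force: [-0.5, -0.4, 3.4]
grip_width: 0.0221
```

jog_arm:
  rows: [0,0,-0.0005,0,0,0,1,0,0,-0.0005,0,0,0,1,0,0,-0.0005,0,0,0,1]

```text
time_s: 8.35
ee_pos: [0.5673, 0.0843, 0.1859]
eef_rot: [1.785, 1.571, 0.562]
force: [-0.7, 0.3, 3.0]
grip_width: 0.0217
```

jog_arm:
  rows: [0,0,-0.0005,0,0,0,1,0,0,-0.0005,0,0,0,1,0,0,-0.0005,0,0,0,1]

```text
time_s: 8.6
ee_pos: [0.5673, 0.0843, 0.1844]
eef_rot: [2.0, 1.571, 0.777]
force: [-0.7, -0.1, 3.0]
grip_width: 0.0219
```

jog_arm:
  rows: [0,0,-0.0005,0,0,0,1,0,0,-0.0005,0,0,0,1,0,0,-0.0005,0,0,0,1]

```text
time_s: 8.85
ee_pos: [0.5673, 0.0843, 0.1829]
eef_rot: [1.48, 1.571, 0.257]
force: [-0.0, -0.1, 3.0]
grip_width: 0.0219
```

jog_arm:
  rows: [0,0,-0.0005,0,0,0,1,0,0,-0.0005,0,0,0,1,0,0,-0.0005,0,0,0,1]

```text
time_s: 9.1
ee_pos: [0.5673, 0.0843, 0.1814]
eef_rot: [0.548, 1.571, -0.675]
force: [-0.3, 0.8, 2.3]
grip_width: 0.0221
```

jog_arm:
  rows: [0,0,-0.0005,0,0,0,1,0,0,-0.0005,0,0,0,1,0,0,-0.0005,0,0,0,1]

```text
time_s: 9.35
ee_pos: [0.5673, 0.0843, 0.1799]
eef_rot: [0.872, 1.571, -0.352]
force: [-0.3, 0.7, 2.2]
grip_width: 0.0217
```

jog_arm:
  rows: [0,0,-0.0005,0,0,0,1,0,0,-0.0005,0,0,0,1,0,0,-0.0005,0,0,0,1]

```text
time_s: 9.6
ee_pos: [0.5673, 0.0843, 0.1784]
eef_rot: [2.5, 1.571, 1.276]
force: [-0.5, 1.4, 1.9]
grip_width: 0.022
```

jog_arm:
  rows: [0,0,-0.0005,0,0,0,1,0,0,-0.0005,0,0,0,1,0,0,-0.0005,0,0,0,1]

```text
time_s: 9.85
ee_pos: [0.5673, 0.0843, 0.1769]
eef_rot: [0.716, 1.571, -0.508]
force: [0.0, -0.2, 2.8]
grip_width: 0.0215
```

jog_arm:
  rows: [0,0,-0.0005,0,0,0,1,0,0,-0.0005,0,0,0,1,0,0,-0.0005,0,0,0,1]

```text
time_s: 10.1
ee_pos: [0.5673, 0.0843, 0.1754]
eef_rot: [0.983, 1.571, -0.24]
force: [-0.5, 1.6, 2.1]
grip_width: 0.022
```

jog_arm:
  rows: [0,0,-0.0005,0,0,0,1,0,0,-0.0005,0,0,0,1,0,0,-0.0005,0,0,0,1]

```text
time_s: 10.35
ee_pos: [0.5673, 0.0843, 0.1739]
eef_rot: [2.604, 1.571, 1.381]
force: [0.1, 1.0, 1.7]
grip_width: 0.0218
```

jog_arm:
  rows: [0,0,-0.0005,0,0,0,1,0,0,-0.0005,0,0,0,1,0,0,-0.0005,0,0,0,1]

```text
time_s: 10.6
ee_pos: [0.5673, 0.0843, 0.1724]
eef_rot: [1.204, 1.571, -0.02]
force: [-0.1, 0.8, 2.8]
grip_width: 0.0221
```

jog_arm:
  rows: [0,0,-0.0005,0,0,0,1,0,0,-0.0005,0,0,0,1,0,0,-0.0005,0,0,0,1]

```text
time_s: 10.85
ee_pos: [0.5673, 0.0843, 0.1709]
eef_rot: [-2.681, 1.571, 2.378]
force: [-0.0, 1.0, 1.8]
grip_width: 0.0219
```

jog_arm:
  rows: [0,0,-0.0005,0,0,0,1,0,0,-0.0005,0,0,0,1,0,0,-0.0005,0,0,0,1]

```text
time_s: 11.1
ee_pos: [0.5673, 0.0843, 0.1694]
eef_rot: [-0.266, 1.571, -1.489]
force: [-0.3, 0.7, 2.9]
grip_width: 0.0218
```

jog_arm:
  rows: [0,0,-0.0005,0,0,0,1,0,0,-0.0005,0,0,0,1,0,0,-0.0005,0,0,0,1]

```text
time_s: 11.35
ee_pos: [0.5673, 0.0843, 0.1679]
eef_rot: [-0.065, 1.571, -1.288]
force: [0.2, 0.0, 1.9]
grip_width: 0.0219
```

jog_arm:
  rows: [0,0,-0.0005,0,0,0,1,0,0,-0.0005,0,0,0,1,0,0,-0.0005,0,0,0,1]

```text
time_s: 11.6
ee_pos: [0.5673, 0.0843, 0.1664]
eef_rot: [1.624, 1.571, 0.401]
force: [0.5, 0.5, 2.6]
grip_width: 0.0216
```

jog_arm:
  rows: [0,0,-0.0005,0,0,0,1,0,0,-0.0005,0,0,0,1,0,0,-0.0005,0,0,0,1]

```text
time_s: 11.85
ee_pos: [0.5673, 0.0843, 0.1649]
eef_rot: [1.751, 1.571, 0.528]
force: [0.4, 0.3, 1.4]
grip_width: 0.022
```

jog_arm:
  rows: [0,0,-0.0005,0,0,0,1,0,0,-0.0005,0,0,0,1,0,0,-0.0005,0,0,0,1]

```text
time_s: 12.1
ee_pos: [0.5673, 0.0843, 0.1634]
eef_rot: [1.231, 1.571, 0.007]
force: [-0.0, 1.7, 3.3]
grip_width: 0.022
```

jog_arm:
  rows: [0,0,-0.0005,0,0,0,1,0,0,-0.0005,0,0,0,1,0,0,-0.0005,0,0,0,1]

```text
time_s: 12.35
ee_pos: [0.5673, 0.0843, 0.1619]
eef_rot: [1.185, 1.571, -0.039]
force: [-0.2, 0.9, 1.7]
grip_width: 0.022
```

jog_arm:
  rows: [0,0,-0.0005,0,0,0,1,0,0,-0.0005,0,0,0,1,0,0,-0.0005,0,0,0,1]

```text
time_s: 12.6
ee_pos: [0.5673, 0.0843, 0.1604]
eef_rot: [1.697, 1.571, 0.474]
force: [-0.3, 0.9, 1.8]
grip_width: 0.0217
```

```bash
python3 - <<'E'
from h import *
a,_=snap('scene','scene7')
o=ctrl.get_obs();print(o['ee_pos'],o['force'],o['moment'],o['grip_width'])
A=cv2.resize(a[150:280,210:340],(598,598),interpolation=cv2.INTER_CUBIC);cv2.imwrite('pics/c7.png',A[:,:,::-1])
E
```

```text
[0.56729166 0.08429004 0.1602839 ] [0.29144064 0.67988041 1.74398182] [ 0.12870272 -0.15633318 -0.06151375] 0.021697627988130658
```

View pics/c7.png

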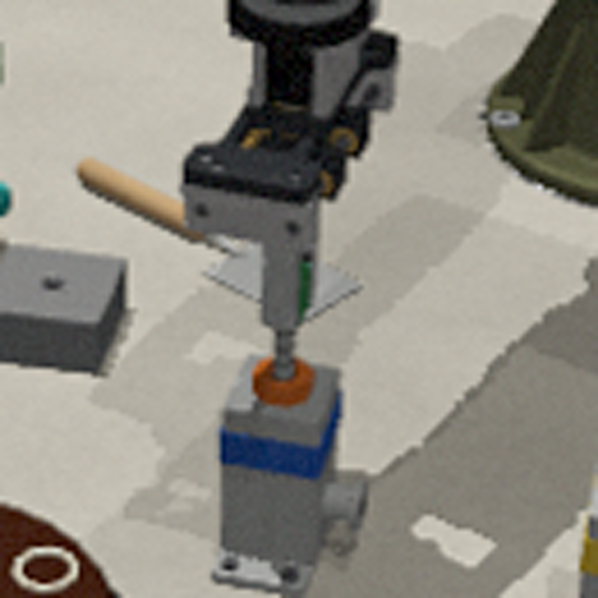

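The green grip sits at the same height in the fingers as before, so it hasn't slipped, and the collar is riding on the rim. Continuing.

jog_arm:
  rows: [0,0,-0.0005,0,0,0,1,0,0,-0.0005,0,0,0,1,0,0,-0.0005,0,0,0,1]

```text
time_s: 12.9
ee_pos: [0.5673, 0.0843, 0.1589]
eef_rot: [0.973, 1.571, -0.25]
force: [0.3, 1.2, 2.1]
grip_width: 0.0221
```

jog_arm:
  rows: [0,0,-0.0005,0,0,0,1,0,0,-0.0005,0,0,0,1,0,0,-0.0005,0,0,0,1]

```text
time_s: 13.15
ee_pos: [0.5673, 0.0843, 0.1574]
eef_rot: [-2.039, 1.571, 3.021]
force: [0.1, 1.0, 1.9]
grip_width: 0.0217
```

jog_arm:
  rows: [0,0,-0.0005,0,0,0,1,0,0,-0.0005,0,0,0,1,0,0,-0.0005,0,0,0,1]

```text
time_s: 13.4
ee_pos: [0.5673, 0.0843, 0.1559]
eef_rot: [0.791, 1.571, -0.432]
force: [0.9, 2.0, 2.0]
grip_width: 0.0215
```

jog_arm:
  rows: [0,0,-0.0005,0,0,0,1,0,0,-0.0005,0,0,0,1,0,0,-0.0005,0,0,0,1]

```text
time_s: 13.65
ee_pos: [0.5674, 0.0843, 0.1547]
eef_rot: [1.37, 1.571, 0.147]
force: [-1.8, 2.2, 6.6]
grip_width: 0.022
```

The force jumped from 2 to 6.6 N. Holding to confirm, then a small further press.

jog_arm:
  rows: [0,0,0,0,0,0,1,0,0,0,0,0,0,1]

```text
time_s: 13.82
ee_pos: [0.5673, 0.0843, 0.1546]
eef_rot: [1.18, 1.571, -0.044]
force: [0.2, 0.8, 5.0]
grip_width: 0.0217
```

jog_arm:
  rows: [0,0,-0.0003,0,0,0,1,0,0,0,0,0,0,1]

```text
time_s: 13.98
ee_pos: [0.5674, 0.0843, 0.1545]
eef_rot: [1.246, 1.571, 0.023]
force: [-0.1, 1.5, 6.7]
grip_width: 0.022
```

jog_arm:
  rows: [0,0,-0.0004,0,0,0,1,0,0,0,0,0,0,1]

```text
time_s: 14.15
ee_pos: [0.5674, 0.0843, 0.1542]
eef_rot: [1.166, 1.57, -0.057]
force: [-1.8, 0.7, 8.3]
grip_width: 0.022
```

The resistance climbs stiffly, about 8 N/mm, which is the foot's stiffness, with roughly 10 N in total on the block. The gauge is bottomed. I'll ease off half a millimetre so nothing springs, then let go.

jog_arm:
  rows: [0,0,0.0003,0,0,0,1,0,0,0.0002,0,0,0,1,0,0,0,0,0,0,1,0,0,0,0,0,0,1]

```text
time_s: 14.48
ee_pos: [0.5674, 0.0842, 0.1543]
eef_rot: [0.972, 1.571, -0.251]
force: [0.6, 0.6, 5.1]
grip_width: 0.0218
```

jog_arm:
  rows: [0,0,0.0003,0,0,0,1,0,0,0,0,0,0,1,0,0,0,0,0,0,1]

```text
time_s: 14.73
ee_pos: [0.5673, 0.0843, 0.1545]
eef_rot: [-0.132, 1.571, -1.356]
force: [-0.4, -0.1, 4.7]
grip_width: 0.0219
```

jog_arm:
  rows: [0,0,0.0003,0,0,0,1,0,0,0,0,0,0,1,0,0,0,0,0,0,1]

```text
time_s: 14.98
ee_pos: [0.5673, 0.0843, 0.1547]
eef_rot: [-1.752, 1.571, -2.975]
force: [0.9, -0.2, 1.3]
grip_width: 0.0217
```

jog_arm:
  rows: [0,0,0,0,0,0,0.74,0,0,0,0,0,0,0.7,0,0,0,0,0,0,0.6,0,0,0,0,0,0,0.5,0,0,0,0,0,0,0.5,0,0,0,0,0,0,0.5]

```text
time_s: 15.48
ee_pos: [0.5673, 0.0843, 0.1548]
eef_rot: [-1.726, 1.571, -2.949]
force: [0.0, 0.7, 0.2]
grip_width: 0.0467
```

```bash
python3 - <<'E'
from h import *
a,_=snap('scene','scene8')
o=ctrl.get_obs();print(o['ee_pos'],o['force'],o['moment'],o['grip_width'])
A=cv2.resize(a[150:280,210:340],(598,598),interpolation=cv2.INTER_CUBIC);cv2.imwrite('pics/c8.png',A[:,:,::-1])
E
```

```text
[0.56728677 0.08426053 0.1547873 ] [-0.45928773 -0.72806879  0.16337007] [-0.03132614  0.0376742  -0.03198922] 0.04707950000338241
```

View pics/c8.png

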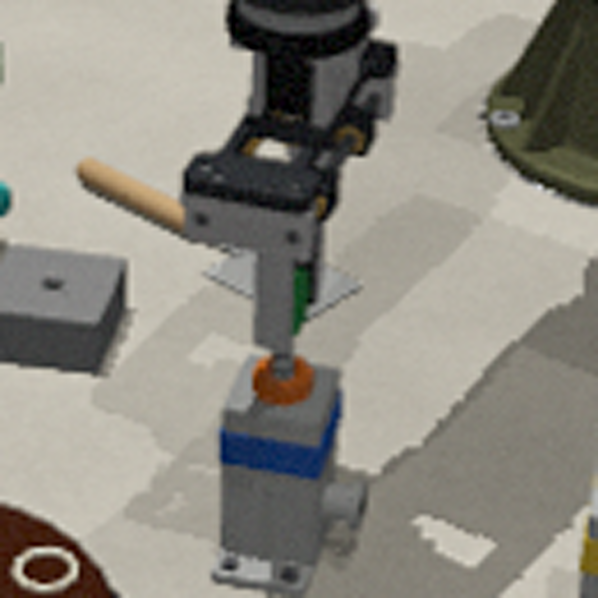

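The fingers are open and clear of the grip, with the gauge standing. Raising straight up.

jog_arm:
  rows: [0,0,0.008,0,0,0,0.5,0,0,0.015,0,0,0,0.5,0,0,0.025,0,0,0,0.5,0,0,0.035,0,0,0,0.5,0,0,0.035,0,0,0,0.5,-0.03,0,0.02,0,0,0,0.5,-0.03,0,0,0,0,0,0.5,-0.03,0,0,0,0,0,0.5]

```text
time_s: 16.2
ee_pos: [0.4764, 0.0843, 0.2943]
eef_rot: [1.332, 1.568, 0.109]
force: [-0.4, 0.7, 0.1]
grip_width: 0.0471
```

jog_arm:
  rows: [-0.03,0.02,0,0,0,0,0.5,-0.03,0.03,0,0,0,0,0.5,0,0.03,0,0,0,0,0.5,0,0.03,0,0,0,0,0.5,0,0.03,0,0,0,0,0.5,0,0.03,0,0,0,0,0.5,0,0,0,0,0,0,0.5,0,0,0,0,0,0,0.5]

```text
time_s: 16.87
ee_pos: [0.4175, 0.2546, 0.2931]
eef_rot: [-1.01, 1.571, -2.232]
force: [-0.9, -0.8, 0.3]
grip_width: 0.0472
```

```bash
python3 - <<'E'
from h import *
a,_=snap('scene','scene9');b,_=snap('top','top9')
o=ctrl.get_obs();print(o['time_s'],o['ee_pos'],o['force'])
A=cv2.resize(a[175:275,220:320],(600,600),interpolation=cv2.INTER_CUBIC);cv2.imwrite('pics/c9.png',A[:,:,::-1])
h=cv2.cvtColor(b,cv2.COLOR_RGB2HSV);m=cv2.inRange(h,(50,130,60),(75,255,255));k,l,s,c=cv2.connectedComponentsWithStats(m)
for i in range(1,k):
  if s[i,4]>15: print('top green',c[i],onz('top',*c[i],.19))
h=cv2.cvtColor(a,cv2.COLOR_RGB2HSV);m=cv2.inRange(h,(50,130,60),(75,255,255));k,l,s,c=cv2.connectedComponentsWithStats(m)
for i in range(1,k):
  if s[i,4]>15: print('scene green',s[i],c[i])
print(proj('scene',[.5673,.0843,.0252+.146]))
E
```

```text
16.9667 [0.4178328  0.2532708  0.29318592] [-0.39586693 -0.05470478  0.11765187]
top green [379.         180.11111111] [ 0.58694816 -0.197644    0.19      ]
top green [272.23913043 188.65217391] [0.56435984 0.08364963 0.19      ]
top green [403.5625     235.27083333] [ 0.43981224 -0.25616538  0.19      ]
scene green [202 159   8  12  76] [205.02631579 164.18421053]
scene green [179 183  10  15 108] [183.85185185 189.62037037]
scene green [267 208   9  15 107] [271.3364486  215.08411215]
[271.71489338 214.24663359]
```

View pics/c9.png

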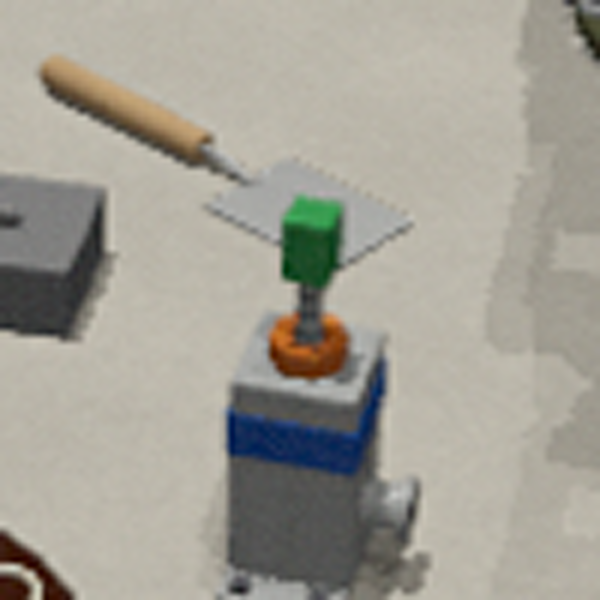

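View pics/scene9.png

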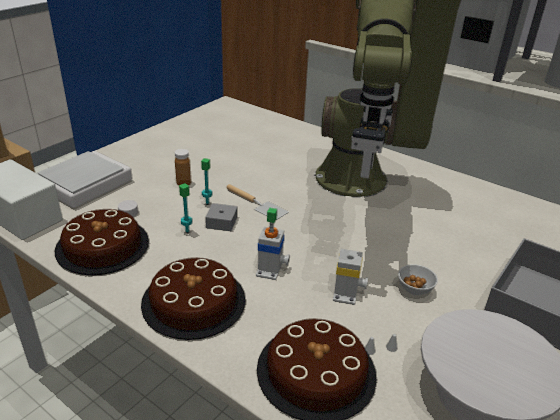

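The gauge stands upright in the blue block (grip at (271,215)), the collar is on the rim at (271,232), and the other objects look unmoved. Handing in.

```bash
python3 -c "
from station import ctrl
print(ctrl.hand_in())"
```

```text
the job is handed in; nothing more can be done
None
```

I took the steel-rod gauge with the orange collar from the stand by its green grip. It now stands upright and released in the blue-banded block's bore, and I handed the job in at about 17 s.

- **Bottoming:** The collar slid at about 4 N until the resistance rose at roughly 8 N/mm, which matches the rubber foot. That was at about 85 mm depth, within the 55–95 mm range. The highest reading was 8.3 N at the wrist, so about 10 N on the block and piston, well under 22 N. I eased off before opening the fingers.
- **Final look:** The gauge is upright with the collar on the rim, the gripper is clear with near-zero force, and nothing else was seen to move.
- **Checks that disagreed:** The two cameras differed by 3–5 mm along the scene camera's viewing direction, but the gauge and bore showed the same shift, so they still lined up. The foot springing back may have lifted the collar by up to about half a millimetre, which the pictures are too coarse to show.

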